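# Clamp a nest block with the click-stop cap

### The arm

A 6-joint arm with a two-finger parallel gripper is mounted at the origin on a cart in front of the work surface, level with it; the furniture and walls round the work are solid. World frame = base frame: x ahead of the robot, y to its left, z up, the work surface at z = 0. Lengths are in m, angles in rad, forces in N, time in s.
With the tool pointing down it reaches from about 0.35 to 1 m from the base axis. Payload 7.1 kg.
Tool frame: the origin (TCP) lies between the finger pads; the fingertips stand 22 mm ahead of it and the grasp point (between the pads) lies 3 mm ahead of it; z points along the fingers, y is the line along which they close (so a half turn about z gives the same grasp; the last joint's range is limited). The gripper opens to 85 mm and grips with 20 to 120 N. Pads are 22 mm wide; open, the fingers measure 114 mm over their backs; the gripper's body (76 mm by 85 mm) begins 54 mm behind the grasp point. The pads swing forward as they close: fully open they stand 13 mm farther back than shut.
Start: joints at [1.133, 0.423, 1.63, -0, 1.089, -0.019], TCP at [0.254, 0.571, 0.228] pointing down, gripper open.
Joint ranges: [-3, 3], [-0.9, 2.11], [0.09, 2.58], [-1.31, 4.45], [0.11, 2.69], [-2.54, 2.54]. Speed limits (rad/s): [2.39, 2.39, 3.01, 3.14, 3.14, 3.14].

### API

Orientations are given as a rotation vector (axis times angle).
In Python, from rig import manip gives the robot as it stands. The module is installed in compiled form; this text tells all that it offers. Calls block until the motion is done:
- manip.move_to(position, orientation): joint-space move of the TCP to a pose.
- manip.servo_line(position, orientation=None, rate=0.15): straight line of the TCP; orientation=None keeps the orientation; rate is the mean speed in m/s.
- manip.set_joints(angles): joint-space move.
- manip.command_gripper(opening, f_grip=None): finger opening in m; f_grip is the grip in N (None keeps the last); returns when the fingers have stopped.
- manip.hold(seconds).
- manip.solve_ik(position, orientation): joint angles nearest the present ones, or None.
- manip.camera(name): name is "side" or "top"; returns a dict with "image" (480x640x3 uint8, red, green, blue), "fx", "fy", "cx", "cy" (pixels), "cam_to_world" (4x4, takes a point from camera to world coordinates). Camera axes: x right, y down, z forward; pixel columns grow to the right and rows downward; lengths in m; the calibration is good to about 2 mm. A picture is of the moment at which its call begins. There is no depth.
A pose or a line that the arm cannot do raises manip.IKError and nothing moves.
- manip.sign_off(): hands the job in; it is judged then, once.
Readings, each from a call of its own:
- manip.get_time(): time.
- manip.get_joint_positions(): joint angles.
- manip.get_joint_vel(): joint speeds.
- manip.get_tau(): joint torques, N m.
- manip.get_position(): TCP position.
- manip.get_ee_rot(): TCP orientation.
- manip.get_contact_force(): force on the tool from outside, world axes, zero at the start.
- manip.get_torque(): the same for the moment, N m.
- manip.get_width(): finger opening in m.
- manip.get_grip_force(): force on a finger pad.
Only numpy, scipy, OpenCV 4.12 (cv2) and the standard library are available. Lean on these libraries where they do the work, as an engineer would, in place of code of your own. Each camera call takes 0.05 s, during which the arm holds its last target. There are 200 camera calls.

### The job

Slide the pale nest block along its channel in the clamping station until it rests fully home against the end stop, pushing gently, and then clamp it: turn the black cap on the bridge clockwise until its ratchet clicks over once, and stop there, before a second click. Leave the block clamped firmly and the things lying around where they are.

Things in the scene. Friction and masses are not known exactly. Their poses are not given: they have to be found in the camera images.
- station: clamping station screwed to the worktop, cannot move: grey plate 94 mm (x) by 180 mm (y), 10 mm thick; origin at the centre of its underside, yaw within 0.2 rad, so +y points to the robot's left. A 48 mm wide channel runs along y at x = 0 between two rails, from y = -15 to +55 mm, their tops 22 mm above the worktop; it is open towards -y. End stop face at y = +50 mm
- bridge_top (a point): centre of the top of the bridge over the channel, 49 mm above the worktop, at x = 0, y = +42 mm of the station, on the axis of the vertical clamp screw. The bridge is 26 mm wide along y and 89 mm long along x; its underside is 39 mm above the worktop, its posts stand outside the rails. Under it the screw pushes down a pressure foot, 2.5 mm per rad of cap turn; the foot starts 0.5 to 5 mm above the block, set by a lock nut, different each time
- end_stop: dark steel block across the channel, 48 x 14 x 12 mm, standing on the plate; origin at the centre of the lower edge of its face towards the station's -y, against which the nest block comes to rest. More than 20 N between block and stop would chip the block
- bed: flat dark steel support plate 45 mm (x) x 109 mm (y) x 8 mm in the channel, from y = -59 to +50 mm of the station, on which the nest block slides; origin at its underside, on the station's origin line. Fixed; its height is set differently each time, its top lies 10.5 to 11.5 mm above the worktop
- nest_block: pale acrylic block with a shallow pocket, 44 mm (x) x 65 mm (y) x 12 mm high, about 60 g, lying on the bed, pulled back 15 to 35 mm from the end stop; origin at the centre of its underside. Home: origin at y = +17.5 mm of the station, its open end then at y = -15 mm. It slides freely until clamped; the clamp then presses it on the bed with about 30 N
- cap_grip (a point): centre of the bar grip of the black fluted cap, on the screw's axis, 80 mm above the worktop. Cap: 37 mm across, 12 mm high; bar on its top 36 mm long (cap's x), 12 mm thick (y), from 7 mm under to 8 mm above this point. At the start the bar lies within 0.6 rad of the station's x. Clockwise from above closes; the cap turns at a constant height, only the foot goes down
- pin_top (a point): top of the 5 mm steel tell-tale pin in the middle of the bar, 88 mm above the worktop and flush at the start; it creeps up 0.63 mm per click. Turning the cap takes 0.28 N m (about 0.1 left when pausing); after 0.2 to 2 rad the foot touches, 0.3 to 0.7 rad on a click comes, then every 0.314 rad: the moment peaks at 0.34, falls to about -0.2 N m and rises again. The screw holds when let go
- adaptor: loose white plug adaptor, 55 x 56 x 26 mm, lying on the worktop beyond the end-stop end of the station; bystander, leave it alone. Origin: centre of its underside
- small_board: loose green circuit board, 31 mm (x) x 87 mm (y), 5 mm high with its parts, lying flat on the worktop off the open end of the station; bystander, leave it alone. Origin: centre of its underside
- board: loose green circuit board, 35 mm (x) x 82 mm (y), 5 mm high with its parts, lying flat on the worktop well to the right of the station; bystander, leave it alone. Origin: centre of its underside
There are look-alikes about, which are no part of the job. There is more than one size of the nest_block; the job needs the larger.

How it is judged:
On the way, in this order (a step that is already met when the one before it is completed fails the run):
1. the nest block lies fully home against the end stop, not yet clamped (y of nest_block in the frame of station above 0.015 m and contact force between nest_block and bed below 3 N), for 0.2 s.
2. the cap has clicked over once with the block home and clamped (y of nest_block in the frame of station above 0.015 m and contact force between nest_block and bed above 8 N and z of pin_top in the frame of station above 0.0884 m), for 0.2 s.
At the end, for the whole second after the job is handed in: The nest block's end is within 2.5 mm of the end stop, the clamp presses it on the bed with at least 8 N, the cap has slipped by one click and not by a second (its tell-tale pin is raised 0.4 to 1.0 mm), and the block is at rest (all of step 2 and not (z of pin_top in the frame of station above 0.089 m) and linear speed of nest_block below 0.01 m/s); the robot touches nothing.
It fails at once if the cap is turned on past its first click, over a second one (z of pin_top in the frame of station above 0.089 m).
It fails at once if the block is rammed against the end stop with more than 20 N (contact force between nest_block and end_stop above 20 N).
It fails at once if a bystander (adaptor, small board or board) is moved more than 20 mm (distance of any of adaptor, small_board, board from where it was at the start of the episode above 0.02 m).
It also fails if it takes over 72 s, if anything falls off the work surface, if the arm or the gripper's body presses on something with over 40 N, if the wrist force passes 120 N, or if a joint passes its speed limit or range.

## Working session

There is one attempt and no reset: what is moved stays moved. The work goes in short steps, each a Python script; the robot and the scene stay as the last script left them, time stands still between calls to the robot, and variables do not carry over. Pictures are saved under pics/ and viewed, at most 10 in all, crops included, and the job is handed in when it is done.

```bash
mkdir -p pics; cat > h.py <<'E'
import numpy as np, cv2
from rig import manip as m
def snap(n,fn):
    c=m.camera(n); cv2.imwrite('pics/'+fn,cv2.cvtColor(c['image'],cv2.COLOR_RGB2BGR)); np.save('pics/'+fn+'.npy',np.r_[c['fx'],c['fy'],c['cx'],c['cy'],np.ravel(c['cam_to_world'])]); return c
def cal(fn): return np.load('pics/'+fn+'.npy')
def ray(k,u,v):
    T=k[4:].reshape(4,4); d=T[:3,:3]@np.array([(u-k[2])/k[0],(v-k[3])/k[1],1]); return T[:3,3],d
def onz(k,u,v,z):
    o,d=ray(k,u,v); return o+d*(z-o[2])/d[2]
def proj(k,p):
    T=k[4:].reshape(4,4); q=T[:3,:3].T@(np.array(p)-T[:3,3]); return np.array([k[2]+k[0]*q[0]/q[2],k[3]+k[1]*q[1]/q[2]])
E
python3 - <<'E'
from h import *
for n in('top','side'):
    c=snap(n,n+'1.png'); k=cal(n+'1.png'); print(n,k[:4],k[4:].reshape(4,4).round(3))
print(m.get_time(),m.get_ee_rot())
E
```

```text
top [608.80984946 608.80984946 320.81137797 238.48708291] [[-0.027 -0.984  0.176  0.218]
 [-1.     0.029  0.007 -0.164]
 [-0.012 -0.176 -0.984  1.528]
 [ 0.     0.     0.     1.   ]]
side [553.06276352 553.06276352 320.50163908 226.4939044 ] [[ 0.951 -0.2    0.235  0.136]
 [-0.309 -0.622  0.719 -1.225]
 [ 0.003 -0.757 -0.653  1.028]
 [ 0.     0.     0.     1.   ]]
0.1 [-6.52964157e-01 -3.07269435e+00  2.06254417e-03]
```

View pics/top1.png

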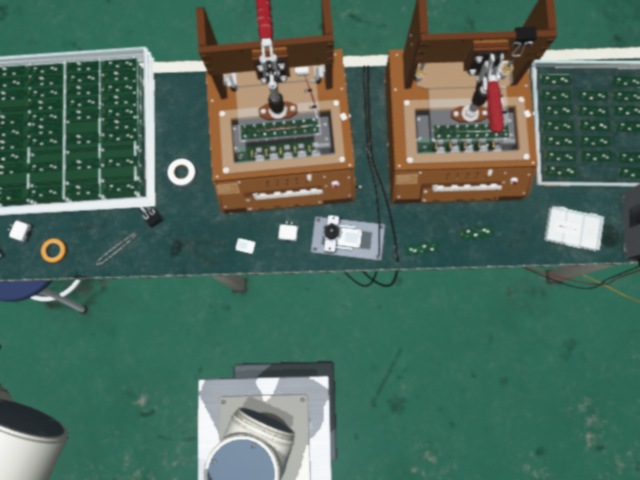

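View pics/side1.png

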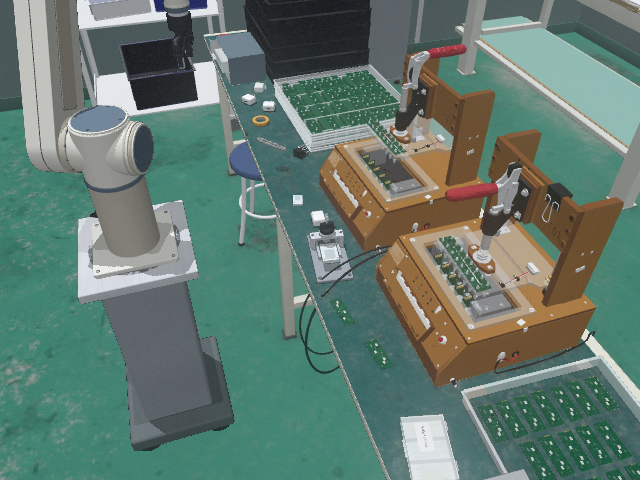

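The top view shows the station at about (348,238), with the cap at (332,231) and the adaptor at (288,232). The boards are at (422,247) and (477,232). In the side view the station is at about (330,250) and the cap at (327,228). I'll zoom in on both.

```bash
python3 - <<'E'
import cv2,numpy as np
a=cv2.imread('pics/top1.png')[205:270,300:400]; b=cv2.imread('pics/side1.png')[210:290,295:365]
cv2.imwrite('pics/c1.png',np.hstack([cv2.resize(a,None,fx=4.5,fy=4.5,interpolation=2)[:292],np.zeros((292,10,3),np.uint8)]) if 0 else cv2.resize(a,None,fx=8,fy=8,interpolation=2))
cv2.imwrite('pics/c2.png',cv2.resize(b,None,fx=7.5,fy=7.5,interpolation=2))
E
```

```text
(no output)
```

View pics/c1.png

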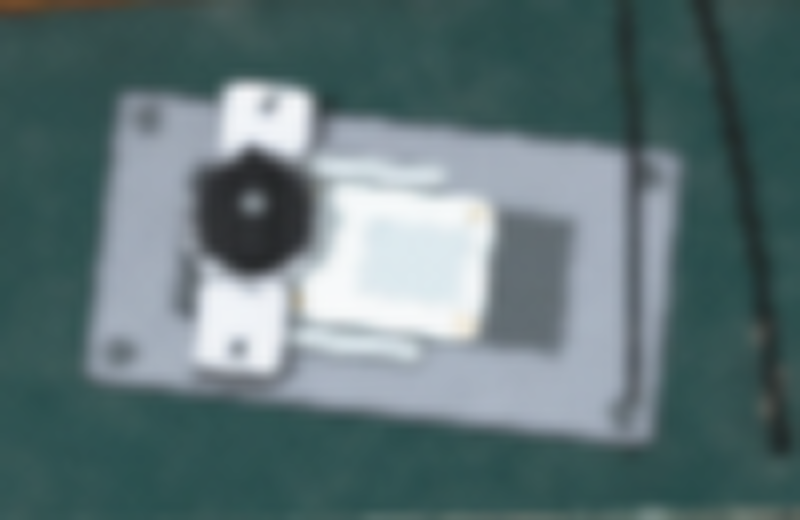

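View pics/c2.png

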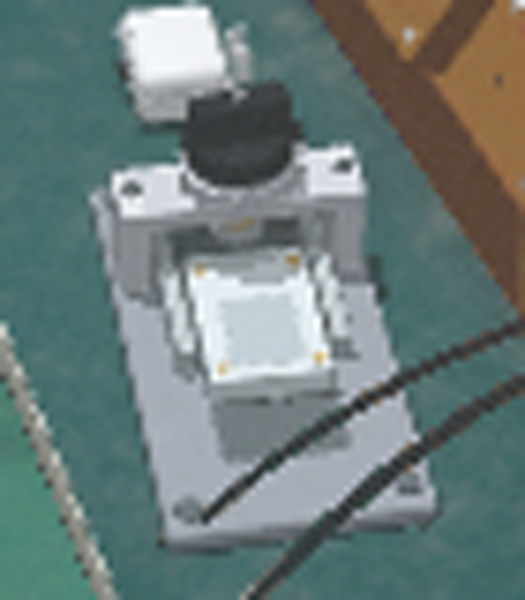

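Top crop (8x): the plate corners are near (118,92), (683,152), (652,440) and (88,378), the pin is at (253,200), and the block's open end is at column ~490. Next I'll measure the plate, and brighten the cap to read the bar angle.

```bash
cat > meas.py <<'E'
from h import *
k=cal('top1.png'); ks=cal('side1.png'); im=cv2.imread('pics/top1.png')
u0,v0,s=300,205,8
big=cv2.resize(im[205:270,300:400],None,fx=s,fy=s,interpolation=2).astype(int)
px=lambda X,Y:((X+.5)/s-.5+u0,(Y+.5)/s-.5+v0)
# plate: brighter/less green than the worktop
mk=((big[...,2]>95)).astype(np.uint8)
mk=cv2.morphologyEx(mk,cv2.MORPH_CLOSE,np.ones((41,41)))
c=max(cv2.findContours(mk,0,2)[0],key=cv2.contourArea)
# sharpen along the far and near edges; use onz at plate top, then rect
P=np.array([onz(k,*px(*q[0]),.01)[:2] for q in c])
r=cv2.minAreaRect((P*1000).astype(np.float32)); print('rect mm',r)
B=cv2.boxPoints(r); print(B)
for q in [(118,92),(683,152),(652,440),(88,378)]: print('corner',onz(k,*px(*q),.01).round(4))
# cap: dark blob; pin
dk=((big.max(2)<75)).astype(np.uint8); n,l,st,ce=cv2.connectedComponentsWithStats(dk)
for i in range(1,n):
    if st[i,4]>3000: print('dark',st[i],ce[i],onz(k,*px(*ce[i]),.076).round(4))
pin=onz(k,*px(253,201),.088); print('pin',pin.round(4),'in side',proj(ks,pin))
E
python3 meas.py; python3 - <<'E'
import cv2,numpy as np
def f(n,x,y,w,h):
    a=cv2.imread(n)[y:y+h,x:x+w].astype(float); a=np.clip((a-15)*3.2,0,255).astype(np.uint8); return cv2.resize(a,(400,400),interpolation=2)
cv2.imwrite('pics/c3.png',np.hstack([f('pics/top1.png',321,220,21,21),f('pics/side1.png',315,217,22,22)]))
E
```

```text
rect mm ((493.826416015625, -220.87326049804688), (181.292724609375, 103.64586639404297), 81.58777618408203)
[[ 429.30002 -302.96298]
 [ 531.83075 -318.12576]
 [ 558.3528  -138.78354]
 [ 455.82208 -123.62076]]
corner [ 0.5486 -0.1376  0.01  ]
corner [ 0.5238 -0.3165  0.01  ]
corner [ 0.4318 -0.3026  0.01  ]
corner [ 0.4567 -0.1258  0.01  ]
dark [ 608    0   41  149 4855] [628.96189495  67.59958805] [ 0.5372 -0.2947  0.076 ]
dark [  684     0   116   459 16499] [747.27898661 215.96120977] [ 0.4902 -0.3285  0.076 ]
dark [ 202  156  106  114 8666] [253.99411493 214.05031156] [ 0.4952 -0.1791  0.076 ]
pin [ 0.4969 -0.1788  0.088 ] in side [327.12422075 222.14863509]
```

View pics/c3.png

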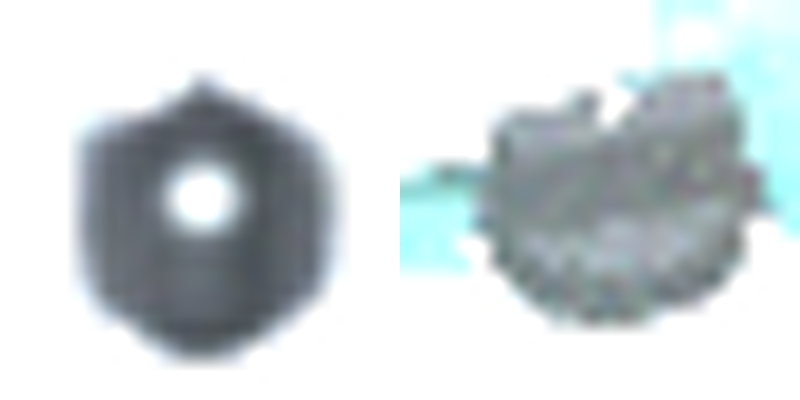

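The pin sits on the predicted axis to within 1 mm, and the plate measures 93 x 180 mm, so the pose is sound. In the top view the bar runs roughly along world x. In the side view its top spans (500,110) to (725,75) in the crop.

```bash
cat >> h.py <<'E'
from scipy.spatial.transform import Rotation as R
C=np.array([.4903,-.2206]); YAW=-.139
ex=np.array([np.cos(YAW),np.sin(YAW)]); ey=np.array([-ex[1],ex[0]])
CAP=np.array([.4965,-.1789])
def W(x,y,z): return np.r_[C+x*ex+y*ey,z]
def S(p): d=np.array(p)[:2]-C; return np.array([d@ex,d@ey])
def ori(a):  # tool down, tool y (closing line) at world angle a
    y=np.array([np.cos(a),np.sin(a),0]); z=np.array([0,0,-1.]); return R.from_matrix(np.c_[np.cross(y,z),y,z]).as_rotvec()
E
python3 - <<'E'
from h import *
k=cal('top1.png'); ks=cal('side1.png'); px=lambda X,Y:((X+.5)/8-.5+300,(Y+.5)/8-.5+205)
for q in [(497,200),(480,338),(490,265)]: print('block end (station)',S(onz(k,*px(*q),.0235)))
a=onz(ks,320.5-.5,223-.5,.088);b=onz(ks,332.9-.5,221.1-.5,.088);d=b-a;print('bar',a,b,np.hypot(*d[:2]),np.arctan2(d[1],d[0]))
Rm=R.from_rotvec(m.get_ee_rot()).as_matrix();print('tooly ang',np.arctan2(Rm[1,1],Rm[0,1]),m.get_joint_positions().round(3))
for name,p in (('push',W(0,-.08,.036)),('cap',np.r_[CAP,.098])):
  for a in np.arange(-3.0,3.2,.4):
    q=m.solve_ik(p,ori(a)); print(name,round(a,2),None if q is None else np.round(q,2))
# fixture height check near station: front face
print('box top-view edge', onz(k,355,205,.0), onz(k,355,195,.1))
E
```

```text
block end (station) [ 0.02189952 -0.03278631]
block end (station) [-0.02242788 -0.03190218]
block end (station) [ 0.00099977 -0.03268252]
bar [ 0.47863848 -0.17441706  0.088     ] [ 0.51212395 -0.1770525   0.088     ] 0.03358901652694228 -0.07854205107493327
tooly ang 1.1520152015396792 [ 1.133  0.424  1.631 -0.     1.089 -0.019]
push -3.0 [-0.58  0.62  1.86 -0.    0.66  2.42]
push -2.6 [-0.58  0.62  1.86 -0.    0.66  2.02]
push -2.2 [-0.58  0.62  1.86 -0.    0.66  1.62]
push -1.8 [-0.58  0.62  1.86 -0.    0.66  1.22]
push -1.4 [-0.58  0.62  1.86  0.    0.66  0.82]
push -1.0 [-0.58  0.62  1.86 -0.    0.66  0.42]
push -0.6 [-0.58  0.62  1.86 -0.    0.66  0.02]
push -0.2 [-0.58  0.62  1.86 -0.    0.66 -0.38]
push 0.2 [-0.58  0.62  1.86 -0.    0.66 -0.78]
push 0.6 [-0.58  0.62  1.86 -0.    0.66 -1.18]
push 1.0 [-0.58  0.62  1.86  0.    0.66 -1.58]
push 1.4 [-0.58  0.62  1.86 -0.    0.66 -1.98]
push 1.8 [-0.58  0.62  1.86 -0.    0.66 -2.38]
push 2.2 None
push 2.6 None
push 3.0 None
cap -3.0 None
cap -2.6 [-0.37  0.48  1.93 -0.    0.74  2.23]
cap -2.2 [-0.37  0.48  1.93 -0.    0.74  1.83]
cap -1.8 [-0.37  0.48  1.93 -0.    0.74  1.43]
cap -1.4 [-0.37  0.48  1.93  0.    0.74  1.03]
cap -1.0 [-0.37  0.48  1.93 -0.    0.74  0.63]
cap -0.6 [-0.37  0.48  1.93 -0.    0.74  0.23]
cap -0.2 [-0.37  0.48  1.93 -0.    0.74 -0.17]
cap 0.2 [-0.37  0.48  1.93 -0.    0.74 -0.57]
cap 0.6 [-0.37  0.48  1.93 -0.    0.74 -0.97]
cap 1.0 [-0.37  0.48  1.93 -0.    0.74 -1.37]
cap 1.4 [-0.37  0.48  1.93 -0.    0.74 -1.77]
cap 1.8 [-0.37  0.48  1.93 -0.    0.74 -2.17]
cap 2.2 None
cap 2.6 None
cap 3.0 None
box top-view edge [ 0.5768015  -0.24285221  0.        ] [ 0.57804818 -0.23861413  0.1       ]
```

Everything is consistent: the block's end is at station y = -32.5 mm, so 17.5 mm to travel, and the bar angle is about -0.08 rad. I'll retract so the arm clears the fixtures, swing across, lower behind the block and push gently.

```bash
python3 - <<'E'
from h import *
a=YAW; o=ori(a)
m.command_gripper(0.0,40)
m.move_to([.19,.40,.26],ori(1.15))
m.move_to(np.r_[.40,-.20,.26],o)
m.move_to(W(0,-.055,.12),o)
m.servo_line(W(0,-.055,.037),rate=.08)
m.hold(.3)
f0=m.get_contact_force(); print('t',m.get_time(),f0,S(m.get_position()),m.get_position()[2],m.get_width())
snap('top','top2.png')
y=-.055
while y<-.018:
    far=y<-.034
    y+=.002 if far else .0006
    m.servo_line(W(0,y,.037),rate=.03 if far else .015)
    f=m.get_contact_force()-f0; fy=f[:2]@ey
    if y>-.032: print(round(y*1e3,1),(S(m.get_position())*1e3).round(1),round(fy,2),round(f[2],2))
    if fy<-2.5: break
print('t',m.get_time()); snap('top','top3.png')
E
```

```text
t 6.1333 [ 0.03172426  0.00383141 -0.38126979] [ 0.00017322 -0.05506942] 0.03733173272200598 -0.0001635292809238905
-31.8 [ -0.  -31.8] -0.35 0.68
-31.2 [ -0.  -31.2] -0.26 0.63
-30.6 [ -0.  -30.6] 0.22 0.49
-30.0 [ -0. -30.] 0.18 0.96
-29.4 [ -0.  -29.4] 0.16 0.24
-28.8 [ -0.  -28.8] -0.1 0.45
-28.2 [ -0.  -28.2] 0.04 1.52
-27.6 [ -0.  -27.6] -0.22 0.59
-27.0 [  0. -27.] 0.03 1.26
-26.4 [ -0.  -26.4] 0.54 0.2
-25.8 [  0.  -25.8] 0.51 -0.04
-25.2 [  0.  -25.2] -0.38 -0.04
-24.6 [  0.  -24.6] 0.61 0.01
-24.0 [  0. -24.] -0.64 0.2
-23.4 [ -0.  -23.4] 0.38 1.19
-22.8 [ -0.  -22.8] -0.43 0.7
-22.2 [  0.  -22.2] 0.54 0.37
-21.6 [  0.  -21.6] 0.12 0.09
-21.0 [ -0. -21.] -0.89 0.13
-20.4 [  0.  -20.4] -0.59 0.46
-19.8 [ -0.  -19.8] -0.23 0.39
-19.2 [ -0.  -19.2] -0.18 0.81
-18.6 [  0.  -18.6] -0.22 0.5
-18.0 [ -0. -18.] 0.34 0.6
t 15.1833
```

```bash
python3 - <<'E'
import cv2,numpy as np
from h import *
c=snap('side','side3.png')
a=cv2.imread('pics/top3.png')[205:270,300:400]; b=cv2.imread('pics/side3.png')[195:285,290:365]
cv2.imwrite('pics/c4.png',np.hstack([cv2.resize(a,(460,300),interpolation=2),cv2.resize(b,(250,300),interpolation=2)]))
E
```

```text
(no output)
```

View pics/c4.png

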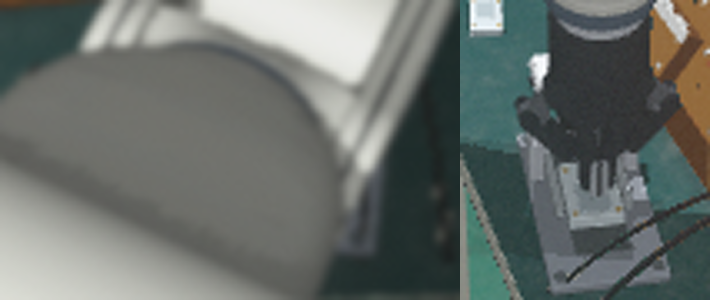

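```bash
python3 - <<'E'
from h import *
ks=cal('side3.png')
for z in(.012,.0235): print('tip pt',S(onz(ks,332,252,z)))
print('expected tip px',proj(ks,W(0,-.018,.015)), proj(ks,W(0,-.029,.015)),'home end bottom/top',proj(ks,W(0,-.015,.0235)))
for y in(-.015,-.02,-.03,-.0325,-.05): print(y,proj(ks,W(0,y,.0235)),proj(ks,W(0,y,.011)))
a=cv2.imread('pics/side3.png')[232:280,305:355];b=cv2.imread('pics/side1.png')[232:280,305:355]
cv2.imwrite('pics/c5.png',np.hstack([cv2.resize(x,(400,384),interpolation=2) for x in(b,a)]))
E
```

```text
tip pt [0.00819853 0.0069042 ]
tip pt [ 0.00571362 -0.00498878]
expected tip px [330.75132237 257.9587005 ] [331.54073638 260.84443357] home end bottom/top [330.58477964 254.84326544]
-0.015 [330.58477964 254.84326544] [330.51547644 258.26954779]
-0.02 [330.94289018 256.14590221] [330.87140074 259.57364405]
-0.03 [331.66466876 258.77139124] [331.58874176 262.20196057]
-0.0325 [331.8462817  259.43201323] [331.76923158 262.86326999]
-0.05 [333.1308625  264.10471056] [333.04579305 267.54055393]
```

View pics/c5.png

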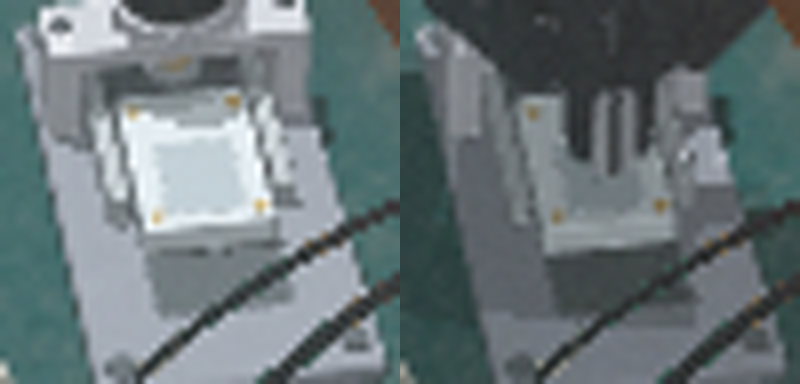

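The side view shows the block hasn't moved: its open end is still at (610,240) in the crop. The fingertips hang above it at (610,175), so they're higher than I assumed. I'll back off and find the tip offset with a guarded descent onto the bed, then push.

```bash
python3 - <<'E'
from h import *
m.servo_line(W(0,-.055,.037),rate=.12); m.hold(.2)
f0=np.mean([m.get_contact_force() for _ in range(3)],axis=0); z=.037
while z>.009:
    z-=.001; m.servo_line(W(0,-.055,z),rate=.025)
    f=m.get_contact_force()-f0
    if f[2]>2.5 : break
print('stop z',z,f.round(2),m.get_position()[2],'t',m.get_time())
snap('side','side4.png')
E
```

```text
stop z 0.008999999999999973 [-0.09 -0.34  0.74] 0.00891219805885412 t 22.9417
```

```bash
python3 - <<'E'
from h import *
a=cv2.imread('pics/side4.png')[195:285,290:370]
cv2.imwrite('pics/c6.png',cv2.resize(a,(640,720)[::1] if 0 else (533,600),interpolation=2))
print(m.get_width(),m.get_position(),m.get_ee_rot(),m.get_joint_positions().round(3),proj(cal('side4.png'),m.get_position()))
E
```

```text
0.0002092947563106971 [ 0.48265687 -0.27507049  0.00896818] [-2.37030799e+00 -2.06177435e+00  2.60742598e-05] [-0.539  0.66   1.881  0.     0.601 -0.4  ] [333.39250249 269.44973149]
```

View pics/c6.png

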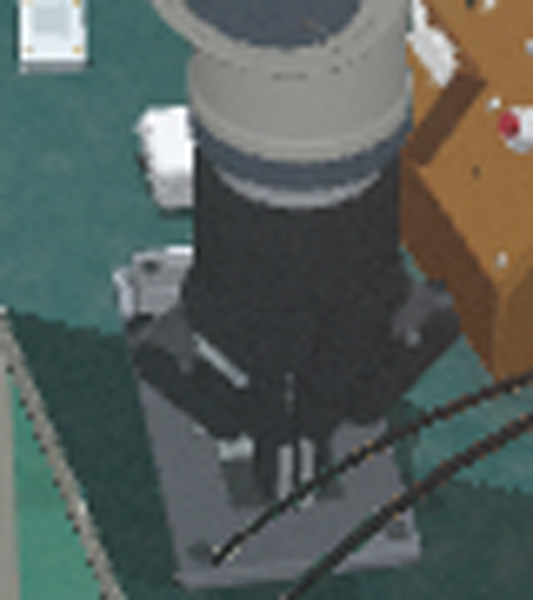

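In the image the tip is at (332.8,270.8), within a few mm of where TCP z itself projects. So the real tips sit about 20 mm higher than stated. I'll continue the guarded descent to the bed, then use that offset to push.

```bash
python3 - <<'E'
from h import *
f0=np.mean([m.get_contact_force() for _ in range(5)],axis=0); z=m.get_position()[2]
while z>-.014:
    z-=.001; m.servo_line(W(0,-.055,z),rate=.04)
    f=np.mean([m.get_contact_force() for _ in range(2)],axis=0)-f0
    if f[2]>2 : break
print('stop z',z,f.round(2),m.get_position()[2],'t',m.get_time())
E
```

```text
stop z 0.00696818006158595 [-1.93  0.29  5.66] 0.007450016118746343 t 23.4917
```

```bash
python3 - <<'E'
from h import *
Z=.0115
m.servo_line(W(0,-.055,Z),rate=.05); m.hold(.2)
f0=np.mean([m.get_contact_force() for _ in range(5)],axis=0)
y=-.055; L=[]
while y<-.014:
    y+=.003 if y<-.034 else .0006
    m.servo_line(W(0,y,Z),rate=.03)
    f=np.mean([m.get_contact_force() for _ in range(3)],axis=0)-f0; fy=f[:2]@ey
    L.append((round(y*1e3,1),round(fy,1),round(f[2],1)))
    if fy<-2.5: break
print(L,'t',m.get_time(),S(m.get_position()))
snap('side','side5.png')
a=cv2.imread('pics/side5.png')[195:285,290:370]
cv2.imwrite('pics/c7.png',cv2.resize(a,(533,600),interpolation=2))
E
```

```text
[(-52.0, np.float64(0.6), np.float64(-1.2)), (-49.0, np.float64(1.2), np.float64(-1.4)), (-46.0, np.float64(2.2), np.float64(-1.5)), (-43.0, np.float64(0.9), np.float64(-0.2)), (-40.0, np.float64(0.4), np.float64(-0.5)), (-37.0, np.float64(0.2), np.float64(-0.1)), (-34.0, np.float64(0.8), np.float64(-0.5)), (-33.4, np.float64(1.1), np.float64(-0.4)), (-32.8, np.float64(0.8), np.float64(-0.1)), (-32.2, np.float64(1.0), np.float64(-0.2)), (-31.6, np.float64(1.1), np.float64(-1.4)), (-31.0, np.float64(1.2), np.float64(-0.2)), (-30.4, np.float64(0.4), np.float64(-0.2)), (-29.8, np.float64(1.0), np.float64(-0.4)), (-29.2, np.float64(0.3), np.float64(-0.9)), (-28.6, np.float64(0.7), np.float64(-0.7)), (-28.0, np.float64(1.4), np.float64(-0.5)), (-27.4, np.float64(1.3), np.float64(0.2)), (-26.8, np.float64(0.5), np.float64(-0.1)), (-26.2, np.float64(1.4), np.float64(-0.8)), (-25.6, np.float64(0.1), np.float64(-0.7)), (-25.0, np.float64(0.9), np.float64(-1.0)), (-24.4, np.float64(-2.0), np.float64(-0.8)), (-23.8, np.float64(-6.0), np.float64(-1.7))] t 29.9417 [ 3.02323773e-05 -2.45336206e-02]
```

View pics/c7.png

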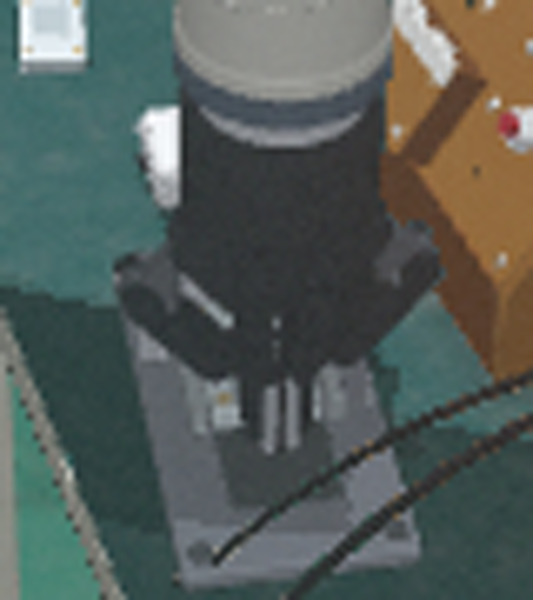

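The pushing fingers show a sharp force rise (-6 N) at TCP y = -24.5. That puts the finger front at about -13.5 to -14, and the view shows the block end level with the rail ends near (240,425), so the block is home. Next I'll back off and grasp the bar with the corrected height, then turn 0.45 rad, which is below the earliest possible click, to learn the torque signal.

```bash
python3 - <<'E'
from h import *
m.servo_line(W(0,-.032,.0115),rate=.08)
m.servo_line(W(0,-.032,.14),rate=.3)
m.command_gripper(.032,40)
o=ori(-.078+np.pi/2)
m.move_to(np.r_[CAP,.13],o); m.servo_line(np.r_[CAP,.095],rate=.1)
f0=np.mean([m.get_contact_force() for _ in range(5)],axis=0); z=.095
while z>.0735:
    z-=.003; m.servo_line(np.r_[CAP,z],rate=.06)
    fz=m.get_contact_force()[2]-f0[2]
    if fz>3: m.servo_line(np.r_[CAP,z+.003],rate=.05); break
t0=np.mean([m.get_torque() for _ in range(5)],axis=0); np.save('t0.npy',t0)
print('z',z,fz,'t',m.get_time(),t0)
m.command_gripper(0.0,70)
print('w',m.get_width(),m.get_grip_force(),(m.get_contact_force()-f0).round(1),(m.get_torque()-t0).round(2),m.get_time())
q=np.array(m.get_joint_positions()); print(q)
for i in range(6):
    q[5]+=.075; m.set_joints(q)
    print(i,[round((m.get_torque()-t0)[2],2) for _ in range(4)],round(m.get_tau()[5],2),round(m.get_joint_positions()[5],3),round(m.get_time(),2),(m.get_contact_force()-f0).round(1))
E
```

```text
z 0.07099999999999998 -0.6649459613122569 t 35.0667 [ 0.04539172  0.00167253 -0.00231741]
w 0.010197382087923168 69.82842206954956 [1.9 7.5 0.7] [ 1.14 -0.54  0.05] 35.3833
[-0.36714467  0.52242907  1.93432138  0.00238166  0.68425824 -1.86127584]
0 [np.float64(0.05), np.float64(0.05), np.float64(0.05), np.float64(0.05)] 0.33 -1.788 35.63 [-0.2  1.4 -0.6]
1 [np.float64(0.14), np.float64(0.14), np.float64(0.14), np.float64(0.14)] 0.33 -1.714 35.88 [ 0.2  1.9 -0.8]
2 [np.float64(0.13), np.float64(0.13), np.float64(0.13), np.float64(0.13)] 0.33 -1.64 36.13 [0.8 1.8 0.4]
3 [np.float64(0.07), np.float64(0.07), np.float64(0.07), np.float64(0.07)] 0.33 -1.565 36.38 [-0.7  1.5 -0.3]
4 [np.float64(0.09), np.float64(0.09), np.float64(0.09), np.float64(0.09)] 0.34 -1.49 36.63 [-0.5 -0.4  0.4]
5 [np.float64(0.1), np.float64(0.1), np.float64(0.1), np.float64(0.1)] 0.34 -1.415 36.88 [-1.7  0.7  0.3]
```

Torque noise is about ±0.05, and the joint-6 torque is a clean 0.33. I'll keep turning in small steps and stop at the drop.

```bash
python3 - <<'E'
from h import *
t0=np.load('t0.npy'); q=np.array(m.get_joint_positions()); q0=q[5]; L=[]
while q[5]<-1.861+2.75:
    q[5]+=.05; m.set_joints(q)
    tz=(m.get_torque()-t0)[2]; t5=m.get_tau()[5]
    L.append((round(float(q[5]),2),round(float(tz),2),round(float(t5),2)))
    if t5<.2 or tz<-.08: break
print(L,m.get_joint_positions()[5],m.get_time(),m.get_width())
E
```

```text
[(-1.36, 0.1, 0.23), (-1.31, 0.04, 0.25), (-1.26, 0.08, 0.25), (-1.21, 0.11, 0.25), (-1.16, 0.11, 0.25), (-1.11, 0.1, 0.26), (-1.06, 0.09, 0.26), (-1.01, 0.11, 0.21), (-0.96, 0.06, 0.21), (-0.91, 0.06, 0.21), (-0.86, 0.14, 0.21), (-0.81, 0.08, 0.21), (-0.76, 0.11, 0.21), (-0.71, 0.09, 0.21), (-0.66, 0.13, 0.21), (-0.61, 0.07, 0.22), (-0.56, 0.07, 0.21), (-0.51, 0.12, 0.2), (-0.46, 0.04, 0.17)] -0.46685878797832076 41.6333 0.009899349735157844
```

```bash
cat > turn.py <<'E'
from h import *
import sys
t0=np.load('t0.npy'); q=np.array(m.get_joint_positions()); q[5]=float(sys.argv[1]); n=int(sys.argv[2]); st=float(sys.argv[3]); thr=float(sys.argv[4]); L=[]
for i in range(n):
    q[5]+=st; m.set_joints(q); T=[]
    for _ in range(4): T.append((m.get_torque()-t0)[2]); t5=m.get_tau()[5]; m.hold(.02)
    L.append((round(float(q[5]),2),round(float(np.mean(T)),3),round(float(t5),2)))
    if L[-1][1]<thr: break
print(L,m.get_joint_positions()[5],m.get_time(),m.get_width())
E
python3 turn.py -.462 4 .03 -.03
```

```text
[(-0.43, -0.011, -0.01), (-0.4, -0.188, -0.18)] -0.40266978550272475 42.2667 0.010118233999594776
```

The click happened between -0.46 and -0.40, where the moment fell to -0.19. I'll edge on only until the moment recovers, well short of the next peak near -0.18.

```bash
python3 - <<'E'
from h import *
t0=np.load('t0.npy'); q=np.array(m.get_joint_positions()); q[5]=-.40
for i in range(3):
    q[5]+=.03; m.set_joints(q); T=[]
    for _ in range(4): T.append((m.get_torque()-t0)[2]); t5=m.get_tau()[5]; m.hold(.02)
    print(q[5],np.mean(T),t5)
    if np.mean(T)>-.08: break
print(m.get_time())
E
```

```text
-0.37 -0.20352927413731445 -0.17415158450603485
-0.33999999999999997 -0.20778100190954799 -0.19044172950088978
-0.30999999999999994 -0.20971040012150333 -0.19214287865906954
43.2167
```

```bash
python3 - <<'E'
from h import *
t0=np.load('t0.npy'); q=np.array(m.get_joint_positions()); q[5]=-.31
for i in range(4):
    q[5]+=.02; m.set_joints(q); T=[]
    for _ in range(4): T.append((m.get_torque()-t0)[2]); t5=m.get_tau()[5]; m.hold(.02)
    print(q[5],np.mean(T),t5)
    if np.mean(T)>-.12: break
print(m.get_time())
E
```

```text
-0.29 -0.11183635571230063 -0.11111448286101222
43.5333
```

```bash
python3 - <<'E'
from h import *
t0=np.load('t0.npy'); q=np.array(m.get_joint_positions()); q[5]=-.275
m.set_joints(q); T=[]
for _ in range(4): T.append((m.get_torque()-t0)[2]); m.hold(.02)
print(np.mean(T))
m.command_gripper(.032); p=m.get_position(); print(p,m.get_width())
m.servo_line([p[0],p[1],.16],rate=.1)
m.move_to([.36,.15,.26],ori(YAW)); m.hold(.2)
snap('top','topF.png'); snap('side','sideF.png')
x=[cv2.resize(cv2.imread('pics/topF.png')[205:270,300:400],(400,260),interpolation=2),cv2.resize(cv2.imread('pics/sideF.png')[210:275,295:385],(360,260),interpolation=2)]
cv2.imwrite('pics/c8.png',np.hstack(x)); print(m.get_time())
E
```

```text
0.013304986003394182
[ 0.49659957 -0.17808974  0.0712867 ] 0.03157729304293969
46.9083
```

View pics/c8.png

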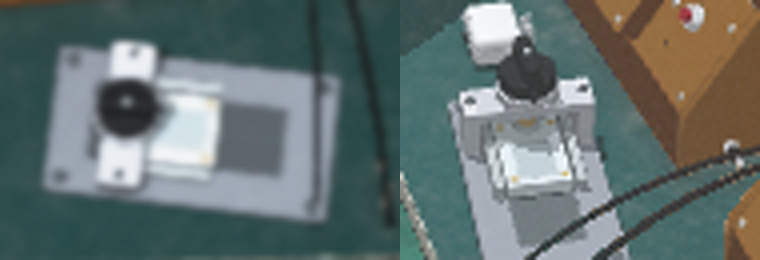

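The block's end is level with the rail ends (top crop, column ~218), the cap has turned about 1.58 rad, and the arm is clear of the station. I'm handing in.

```bash
python3 -c "
from rig import manip as m
print(m.sign_off())"
```

```text
the job is handed in; nothing more can be done
None
```

I handed the job in with the block home against the end stop and clamped, and the cap stopped after one click. The click count comes from the turning moment because the pin's rise is too small to see in the images; the verdict wasn't shown.

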